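# Knock a stuck tile out of its press mould

### The job

A fired clay tile is stuck flush in the wooden press mould: with the U-shaped knockout tool, feel for the hidden hole under the mould and push the tool's rod up through it until its foot meets the mould and the tile stands proud, without straining the mould. Then stand the tool back on its cork mat, take the tile out and lay it flat, face up, inside the empty white setter tray without dropping it. Leave the two finished tiles in their trays.

Things in the scene. Friction and masses are not known exactly. Their poses are not given: they have to be found in the camera images.
- mould: Wooden press mould fixed to the bench, 84 (x) by 140 (y) by 112 mm high; origin on the bench under its centre, z up. A bridge: end walls at y -72 to -48 and 48 to 72 (110 mm long in x at their feet) carry a block with a flat underside 70 mm above the bench; under it, it is open to the front (-x, towards the robot) and back. Cavity 56 by 56 mm in the middle of its top.
- mould_under (a point): Centre of the flat underside of the mould's block (70 mm up). In this face is one round knockout hole, 17 mm across, through a 20 mm thick floor; it lies on the mould's line x = 0, anywhere from y = -16 to +16 mm, is in no reading and shows from nowhere above: feel for it with the rod from below.
- mould_in (a point): Centre of the ejector plate's top as built (94 mm up), fixed to the mould. The plate, 52 by 52 by 4 mm, lies under the tile, level, and can only rise. It is stiff and two sprung brass keepers grip the tile: raising it takes some 5 to 15 N, and plate and tile stay up where they are left.
- tile: Terracotta tile 54 by 54 by 18 mm, about 0.11 kg, white disc on its face (top). Origin at the centre of its underside, z up through the face, sides parallel to the mould's. At the start its face is flush with the mould's top (112 mm); pushed fully out it stands 12 mm proud.
- tool: Knockout tool, a U in side view, 0.25 kg, standing on its foot. Origin under the handle, at the foot's underside; x along the foot to the rod, z up. Steel foot: x -21 to 89 mm, 26 wide, 10 thick. Orange upright handle: 16 (x) by 24 (y) mm, z 10 to 92, at x = 0. Steel rod: 10 mm across, upright at x = 75, z 10 to 42. With the foot's top against the mould's underside the tile is 12 mm proud.
- tool_mid (a point): Middle of the underside of the tool's foot (x = 34 mm on the tool).
- mat: Cork mat of the tool, 190 (x) by 130 (y) by 4 mm, fixed; origin on the bench under its centre.
- setter: The empty one of three white ceramic setter trays, fixed, 90 by 90 by 10 mm with a 4 mm rim; inner floor 5 mm above the bench; origin on the bench under its centre.
- tile_a: Finished blue tile, 54 by 54 by 18 mm, lying in another setter tray; leave it. Origin at the centre of its underside.
- tile_b: Finished green tile of the same size in the third setter tray; leave it.
Things that resemble listed ones, but are neither listed nor needed, are in the scene too. There is more than one size of the tile; the job needs the smallest.

How it is judged:
By the outcome, as a careful person would: the job done as asked, in the order asked, and still so for the second after the job is handed in, with the robot touching nothing.
It also fails if it takes over 64 s, if anything falls off the work surface, if the arm or the gripper's body presses on something with over 40 N, if the wrist force passes 120 N, or if a joint passes its speed limit or range.

### The arm

A 6-joint arm with a two-finger parallel gripper is mounted at the origin on the work surface. World frame = base frame: x ahead of the robot, y to its left, z up, the work surface at z = 0. Lengths are in mm, angles in rad, forces in N, time in s.
With the tool pointing down it reaches from about 300 to 775 mm from the base axis. Payload 14.6 kg.
Tool frame: the origin (TCP) lies midway between the tips of the shut fingers; the grasp point (between the pads) lies 19 mm behind it; z points along the fingers, y is the line along which they close (so a half turn about z gives the same grasp; the last joint's range is limited). The gripper opens to 94 mm and grips with 3 to 60 N. Pads are 16 mm wide; open, the fingers measure 119 mm over their backs; the gripper's body (75 mm by 177 mm) begins 78 mm behind the grasp point.
Start: joints at [-1.238, 0.3, 1.521, -0, 1.321, -0.067], TCP at [214.071, -506.619, 205.446] pointing down, gripper open.
Joint ranges: [-3.03, 3.03], [-0.79, 2.21], [0.23, 2.52], [-1.04, 4.18], [0, 3.07], [-2.55, 2.55]. Speed limits (rad/s): [2.22, 2.22, 2.57, 3.14, 3.14, 3.14].

### API

Orientations are given as [roll, pitch, yaw] about the fixed x, y, z axes, in that order (R = Rz(yaw) Ry(pitch) Rx(roll)).
In Python, from cell import manip gives the robot as it stands.
- The arm moves only by the shell command python3 -m creep 'ROWS' [OPENING] [FORCE]. ROWS is text: rows parted by semicolons, each of 6 numbers parted by spaces: the shift along the tool's x, y, z normalised to -1 to 1, where 1 is 4 cm, then the turn, a rotation vector about the tool's x, y, z normalised to -1 to 1, where 1 is pi rad. In form: dx dy dz ax ay az; .... A call has 1 to 20 rows; each row shifts and turns the commanded pose from where the row before left it, along the tool's axes as they then stand; what a row does not reach is not made up. A row lasts 1/8 s, in which the tool goes at most 62.5 mm and 10.7 degrees, less where a joint would pass 70% of its speed; a pose out of reach is approached as far as the arm can. A call with a number of a shift or a turn outside -1 to 1 is refused whole. A call with a gripper value outside its range is refused whole. OPENING is the closure, from 0 (fully open) to 1 (shut), set as the call begins (- or left out, the last holds). The fingers move at their own pace and stop on an object; FORCE is the grip in N (left out, the last holds). Time passes only in rows, so rows that do not move let the fingers close. It gives the time, the measured TCP pose, the force, the opening and the grip force at its end, in the units of the state.
- manip.read_state(): the state, without advancing time (a new reading comes with each control period).
- manip.camera(name): name is "scene" or "side" or "wrist"; returns a dict with "color" (480x640x3 uint8, red, green, blue), "range_z" (480x640 float32, mm along the optical axis (not along the pixel's ray), 0 where there is no reading), "camera_matrix" (3x3 intrinsics, pixels), "k1" (the pictures are not rectified: a ray, as slopes to the right and down, at radius r is drawn at 1 + k1 r^2 times it, then the intrinsics apply), "T" (4x4, takes a point from camera to world coordinates). Camera axes: x right, y down, z forward; pixel columns grow to the right and rows downward; lengths in mm; the calibration is good to about 2 mm. A picture is of the moment at which its call begins.
- manip.sign_off(): hands the job in; it is judged then, once.
The state is a dict: "clock": time; "joints": joint angles; "qd": joint speeds; "effort": joint torques, N m; "eef_pos": TCP position; "eef_rot": TCP orientation; "wrist_force": force on the tool from outside, world axes, zero at the start; "moment": the same for the moment, N m; "finger_gap": finger opening in mm; "finger_force": force on a finger pad.
Only numpy, scipy, OpenCV 4.12 (cv2) and the standard library are available. Lean on these libraries where they do the work, as an engineer would, in place of code of your own. Each camera call takes 0.05 s, during which the arm holds its last target. There are 200 camera calls.

## Working session

There is one attempt and no reset: what is moved stays moved. The work goes in short steps, Python scripts to look and compute and a shell command to move; the robot and the scene stay as the last step left them, time stands still between calls to the robot, and variables do not carry over. Pictures are saved under pics/ and viewed, at most 10 in all, crops included, and the job is handed in when it is done.

```bash
ls; mkdir -p pics
cat > h.py <<'E'
import numpy as np, cv2
from cell import manip
def snap(n,f):
    c=manip.camera(n); cv2.imwrite(f'pics/{f}.png',c['color'][:,:,::-1]); np.savez(f'pics/{f}.npz',**c); return c
def ray(c,u,v):
    K=np.array(c['camera_matrix']);d=np.array([(u-K[0,2])/K[0,0],(v-K[1,2])/K[1,1]]);k=float(c['k1']);s=d.copy()
    for _ in range(20): s=d/(1+k*(s@s))
    return s
def at(f,u,v,z=None):
    """world point: by depth (median 3x3) or by plane z"""
    c=np.load(f'pics/{f}.npz') ;s=ray(c,u,v);T=c['T'];d=np.array([*s,1.])
    if z is None:
        p=c['range_z'][int(v)-1:int(v)+2,int(u)-1:int(u)+2];t=np.median(p[p>0])
    else: t=(z-T[2,3])/(T[:3,:3]@d)[2]
    return T[:3,:3]@(d*t)+T[:3,3]
def proj(f,p):
    c=np.load(f'pics/{f}.npz');T=c['T'];q=T[:3,:3].T@(np.array(p)-T[:3,3]);s=q[:2]/q[2];s=s*(1+float(c['k1'])*(s@s));K=c['camera_matrix']
    return K[0,0]*s[0]+K[0,2],K[1,1]*s[1]+K[1,2]
def st():
    s=manip.read_state()
    for k in s: print(k,np.round(s[k],3))
E
python3 - <<'E'
from h import *
for n in ('scene','side','wrist'):
    c=snap(n,n+'0'); print(n,np.round(c['T'],2).tolist(),c['camera_matrix'].tolist(),c['k1'])
st()
E
```

```text
pics
scene [[0.33, 0.64, -0.69, 1286.58], [0.94, -0.23, 0.24, -274.45], [-0.0, -0.73, -0.68, 808.8], [0.0, 0.0, 0.0, 1.0]] [[589.7228521785639, 0.0, 313.07384217435947], [0.0, 589.7228521785639, 239.21696246730136], [0.0, 0.0, 1.0]] -0.061914812979481336
side [[1.0, -0.05, 0.07, 492.65], [-0.08, -0.49, 0.87, -721.22], [-0.01, -0.87, -0.49, 501.89], [0.0, 0.0, 0.0, 1.0]] [[444.24050185973965, 0.0, 322.792857256115], [0.0, 444.24050185973965, 233.31645624534482], [0.0, 0.0, 1.0]] -0.06881636424087194
wrist [[0.39, -0.9, -0.21, 275.26], [-0.92, -0.38, -0.09, -481.72], [-0.0, 0.23, -0.97, 384.67], [0.0, 0.0, 0.0, 1.0]] [[385.22991084623783, 0.0, 321.25325664595925], [0.0, 385.22991084623783, 237.466649250287], [0.0, 0.0, 1.0]] -0.006376196017688757
clock 0.15
joints [-1.238  0.3    1.521  0.     1.321 -0.067]
qd [ 0.    -0.003 -0.002 -0.001 -0.    -0.001]
effort [ 3.0000e-03 -5.3196e+01 -3.5282e+01  7.1000e-02  2.4000e-02 -0.0000e+00]
eef_pos [ 214.026 -506.467  205.036]
eef_rot [-3.141 -0.     0.4  ]
wrist_force [-0.162 -0.826 -0.016]
moment [-0.031 -0.053 -0.037]
finger_force 0.0
finger_gap 94.002
```

View pics/scene0.png

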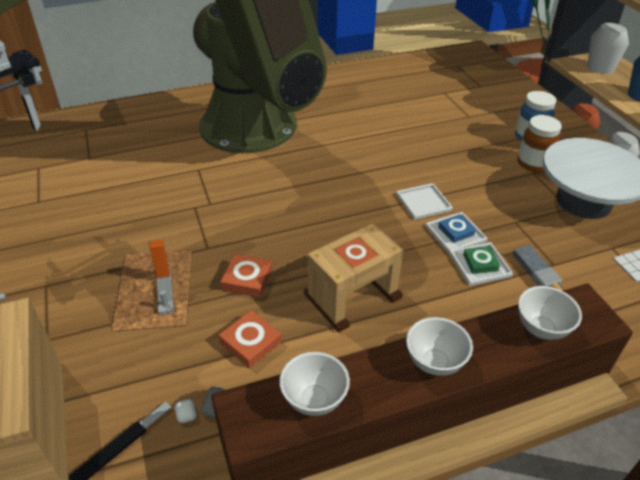

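View pics/side0.png

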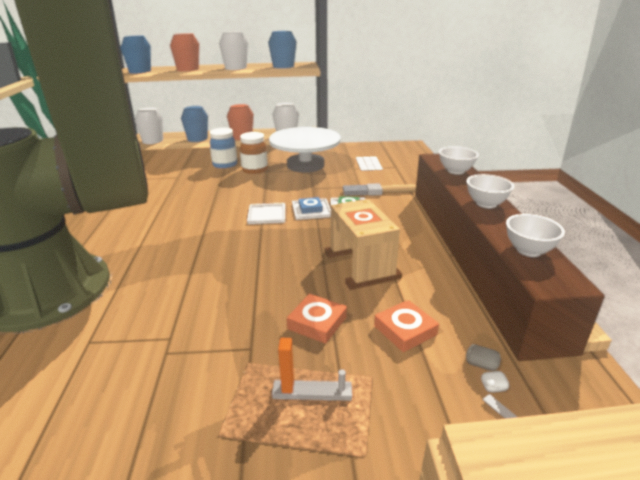

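The scene view shows the tool on its mat at (160,290), the mould with its tile at (355,255), the empty tray at (424,200), and the blue and green tiles at (457,227) and (481,258). The side view shows the same layout: tool foot (275–350,390), mould (365,235), empty tray (267,213). Next I'll use the depth cloud to get the poses.

```bash
cat >> h.py <<'E'
def cloud(f):
    c=np.load(f'pics/{f}.npz');K=c['camera_matrix'];T=c['T'];v,u=np.mgrid[:480,:640]
    d=np.stack([(u-K[0,2])/K[0,0],(v-K[1,2])/K[1,1]],-1);s=d.copy()
    for _ in range(20): s=d/(1+float(c['k1'])*(s**2).sum(-1,keepdims=True))
    z=c['range_z'][...,None];P=np.concatenate([s*z,z],-1)@T[:3,:3].T+T[:3,3];P[c['range_z']==0]=np.nan
    return P,c['color'].astype(int)
def rect(P,m,name):
    q=P[m]; 
    if len(q)<8: print(name,len(q));return
    r=cv2.minAreaRect(q[:,:2].astype(np.float32)); print(name,len(q),'c',np.round(r[0],1),'sz',np.round(r[1],1),'ang',round(r[2],1),'zmed',np.round(np.median(q[:,2]),1))
E
python3 - <<'E'
from h import *
for f,bx in (('scene0',dict(mould=(300,220,410,335),tool=(145,235,178,320),mat=(105,240,200,335),tray=(393,180,455,220),A=(425,205,485,250))),('side0',dict(mould=(320,190,410,290),tool=(265,335,360,410),mat=(215,350,380,460),tray=(240,198,290,228),A=(292,195,332,220)))):
    P,C=cloud(f);Z=P[...,2];R,G,B=C[...,0],C[...,1],C[...,2];v,u=np.mgrid[:480,:640]
    for n,(a,b,c,d) in bx.items():
        w=(u>a)&(u<c)&(v>b)&(v<d); hue=(R>G*1.9)&(R>110); grey=(abs(R-B)<35)
        if n=='mould': rect(P,w&(Z>107)&(Z<118),f+' top'); rect(P,w&hue&(Z>100),f+' tile'); print(np.round([proj(f,[0,0,0])],0) if 0 else '')
        if n=='tool': rect(P,w&hue,f+' handle'); rect(P,w&hue&(Z>87),f+' handletop'); rect(P,w&grey&(Z>8)&(Z<20),f+' foot'); rect(P,w&grey&(Z>25)&(Z<60),f+' rod')
        if n=='mat': rect(P,w&(Z>-5)&(Z<9)&(R>G*1.25)&~hue,f+' mat')
        if n in('tray',): rect(P,w&grey&(R>140),f+' tray')
        if n=='A': rect(P,w&(B>R*1.5)&(Z>12),f+' blue')
E
cd pics
python3 - <<'E'
import cv2,numpy as np
a=cv2.imread('scene0.png');b=cv2.imread('side0.png')
f=lambda i,x,y,w,h:cv2.resize(i[y:y+h,x:x+w],(400,300),interpolation=cv2.INTER_CUBIC)
cv2.imwrite('crops.png',np.vstack([np.hstack([f(a,110,235,100,75+0),f(a,300,225,120,90)]),np.hstack([f(b,220,330,160,120),f(a,390,175,80,60)])]))
E
```

```text
scene0 top 2976 c [628.8  33.6] sz [ 88.2 143.1] ang 15.0 zmed 111.5
scene0 tile 92 c [628.9  32.9] sz [48. 48.] ang 16.0 zmed 111.5

scene0 handle 449 c [ 477.7 -285.7] sz [22.6 19.1] ang 77.2 zmed nan
scene0 handletop 106 c [ 477.6 -286.1] sz [21.4 19.3] ang 79.1 zmed 94.5
scene0 foot 446 c [ 523.1 -292.1] sz [26.5 84.2] ang 83.1 zmed 14.4
scene0 rod 67 c [ 550.  -295.2] sz [10.4 10.1] ang 58.0 zmed 41.0
scene0 mat 7637 c [ 474.9 -316.3] sz [188.9 266.7] ang 78.7 zmed 2.7
scene0 tray 1194 c [440.5 278.1] sz [ 90.6 141.3] ang 73.0 zmed nan
scene0 blue 412 c [541.9 296.1] sz [55.7 57.7] ang 5.9 zmed 20.4
side0 top 1611 c [627.7  32.3] sz [ 86.1 143.4] ang 14.9 zmed 111.6
side0 tile 0

side0 handle 7
side0 handletop 1
side0 foot 1033 c [ 507.8 -291. ] sz [ 27.4 107.7] ang 83.0 zmed 13.7
side0 rod 88 c [ 548.5 -296.2] sz [ 8.6 10.1] ang 16.3 zmed 39.8
side0 mat 15752 c [ 482.4 -295.4] sz [189.3 257.5] ang 85.2 zmed 2.7
side0 tray 668 c [428.3 279.2] sz [94.7 89.4] ang 88.7 zmed 3.9
side0 blue 19 c [538.2 294.6] sz [45.2 44.8] ang 7.6 zmed 21.1
```

View pics/crops.png

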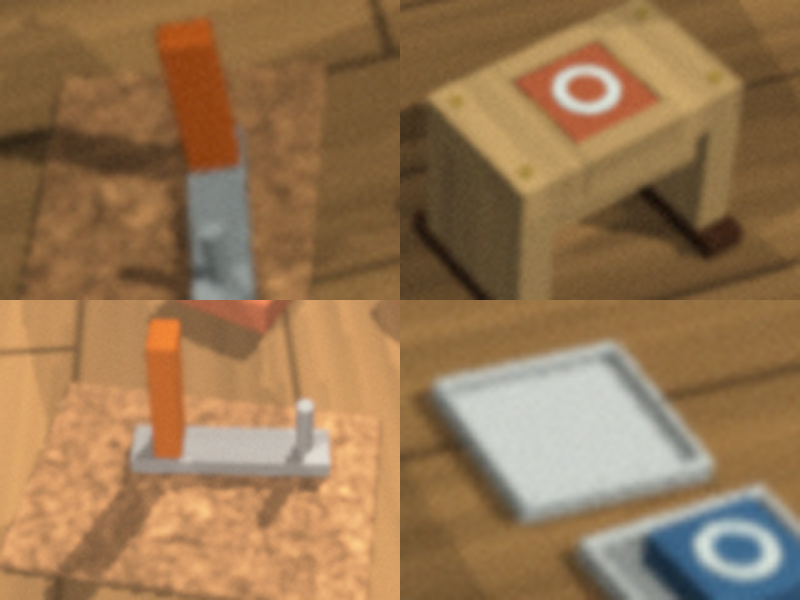

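The crops agree with the depth fit: the tool's handle top is at about (157,245) scene and its foot runs toward +x at yaw about -7°. The mould's yaw is about 15°. The empty tray's outer corners are at (397,191), (434,183), (452,208) and (414,219) in the scene image.

```bash
cat >> h.py <<'E'
from scipy.spatial.transform import Rotation as Ro
def go(p,yaw,rp=(np.pi,0)):
    s=manip.read_state();R=Ro.from_euler('xyz',s['eef_rot']);d=R.inv().apply(np.array(p)-s['eef_pos'])/40
    w=(R.inv()*Ro.from_euler('xyz',[*rp,np.radians(yaw)])).as_rotvec()/np.pi
    print('shift',np.round(d,3),'turn',np.round(w,4),'pos',np.round(s['eef_pos'],1),'rot',np.round(s['eef_rot'],3))
E
python3 - <<'E'
from h import *
q=np.array([at('scene0',u,v,10) for u,v in((397,191),(433.6,183.4),(452.4,208),(414.4,219))]);print(np.round(q,1),q.mean(0),cv2.minAreaRect(q[:,:2].astype(np.float32)))
print('side',[np.round(at('side0',*p),1) for p in((267,213),(317,310),(406,320))])
print('under mould corners proj scene',[np.round(proj('scene0',[628.2+x*.966-y*.259,33+x*.259+y*.966,112])) for x,y in((-42,-72),(42,-72),(42,72),(-42,72))])
print('mould side',[np.round(proj('side0',[628.2+x*.966-y*.259,33+x*.259+y*.966,112])) for x,y in((-42,-72),(42,-72),(42,72),(-42,72))])
go([474.5,-286.7,150],22.9);go([474.5,-286.7,150],83)
E
```

```text
[[385.8 237.1  10. ]
 [387.9 326.2  10. ]
 [477.7 323.4  10. ]
 [483.1 230.8  10. ]] [433.64869137 279.36701387  10.        ] ((435.516357421875, 278.4901123046875), (92.45057678222656, 98.1667709350586), 88.22278594970703)
side [array([429.6, 282.5,   3.1]), array([ 526.6, -135.3,   25.2]), array([ 669. , -175.3,   26. ])]
under mould corners proj scene [array([306., 254.]), array([336., 284.]), array([404., 249.]), array([373., 222.])]
mould side [array([358., 237.]), array([400., 229.]), array([367., 198.]), array([329., 204.])]
shift [ 8.137 -2.525  1.378] turn [-0.0003 -0.      0.    ] pos [ 214.  -506.5  205. ] rot [-3.141 -0.     0.4  ]
shift [ 8.137 -2.525  1.378] turn [-2.000e-04 -2.000e-04 -3.339e-01] pos [ 214.  -506.5  205. ] rot [-3.141 -0.     0.4  ]
```

```bash
python3 -m creep '.9 -.28 .1 0 0 0;.9 -.28 .1 0 0 0;.9 -.28 .1 0 0 0;.9 -.28 .1 0 0 0;.9 -.28 .2 0 0 0;.9 -.28 .2 0 0 0;.9 -.28 .2 0 0 0;.9 -.28 .1 0 0 0;.9 -.28 .1 0 0 0;0 0 0 0 0 -.0557;0 0 0 0 0 -.0557;0 0 0 0 0 -.0557;0 0 0 0 0 -.0557;0 0 0 0 0 -.0557;0 0 0 0 0 -.0557;0 0 0 0 0 0'
python3 - <<'E'
from h import *
snap('wrist','w1');go([474.5,-286.7,55],83)
E
```

```text
clock: 2.15
eef_pos: [473.2, -287.6, 157.2]
eef_rot: [-3.141, -0.0, 1.449]
wrist_force: [0.6, -0.1, -0.1]
finger_gap: 94.0
finger_force: 0.0
shift [0.027 0.03  2.557] turn [-0.0001 -0.0001 -0.0009] pos [ 473.2 -287.6  157.3] rot [-3.141 -0.     1.446]
```

View pics/w1.png

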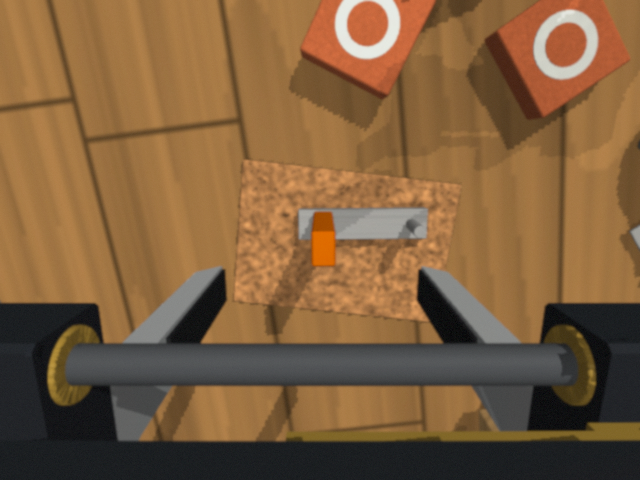

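The wrist view shows the handle top at about (312–335, 242–266), the foot from (298,209) to (428,240) and level in the image (yaw good), and the rod at (411,228).

Run:
```python
from h import *
for n,u,v,z in(('htop',323.5,254,96),('f1',298,209,14),('f2',428,208,14),('f3',428,240,14),('rod',412,226,46),('matTL',245,160,4),('matTR',461,184,4),('matBL',234,301,4)): print(n,np.round(at('w1',u,v,z),1))
```

```text
htop [ 475.4 -290.4   96. ]
f1 [ 456.5 -271.4   14. ]
f2 [ 565.8 -283.9   14. ]
f3 [ 564.2 -311.8   14. ]
rod [ 544.4 -290.4   46. ]
matTL [ 416.7 -225.9    4. ]
matTR [ 597.9 -268.4    4. ]
matBL [ 385.4 -350.8    4. ]
```

```bash
python3 -m creep '-.01 .055 .64 0 0 0;0 0 .64 0 0 0;0 0 .64 0 0 0;0 0 .64 0 0 0;0 0 0 0 0 0;0 0 0 0 0 0' && python3 -m creep '0 0 0 0 0 0;0 0 0 0 0 0;0 0 0 0 0 0;0 0 0 0 0 0;0 0 0 0 0 0;0 0 0 0 0 0' 1 60; python3 -c "
from h import *
s=manip.read_state();print(s['finger_gap'],s['finger_force'],s['moment'],s['wrist_force'])"
```

```text
clock: 2.95
eef_pos: [475.8, -288.6, 56.0]
eef_rot: [3.141, 0.001, 1.448]
wrist_force: [0.3, -0.2, 1.1]
finger_gap: 93.9
finger_force: 0.0
clock: 3.7
eef_pos: [475.4, -288.3, 55.0]
eef_rot: [-3.142, -0.0, 1.45]
wrist_force: [-0.1, -0.4, 0.3]
finger_gap: 37.5
finger_force: 0.0
37.512479168293694 0.0 [-0.03137441 -0.09526726  0.04570183] [-0.11830207 -0.3976231   0.34662309]
```

```bash
python3 -m creep '0 0 0 0 0 0;0 0 0 0 0 0;0 0 0 0 0 0;0 0 0 0 0 0;0 0 0 0 0 0' && python3 -m creep '0 0 -.25 0 0 0;0 0 -.5 0 0 0;0 0 -.5 0 0 0;0 0 0 0 0 0'; python3 -c "
from h import *
s=manip.read_state();print(s['finger_gap'],s['finger_force'],s['moment'],s['wrist_force'])
a=np.radians(15);X=np.array([np.cos(a),np.sin(a)])
P=np.array([628.2,33]);h=P-140*X;print(h)
go([*h,100],83)
go([*h,75],105)"
```

```text
clock: 4.32
eef_pos: [475.4, -288.3, 55.0]
eef_rot: [-3.141, -0.0, 1.45]
wrist_force: [-1.6, -0.4, 1.4]
finger_gap: 15.9
finger_force: 60.0
clock: 4.82
eef_pos: [476.0, -288.7, 106.6]
eef_rot: [3.139, 0.001, 1.45]
wrist_force: [0.4, -0.8, -3.3]
finger_gap: 15.4
finger_force: 60.0
15.374770280442222 59.99171733856201 [-0.01363351  0.03876103 -0.00284063] [ 0.41820744 -0.80023632 -3.29279283]
[492.97038432  -3.23466631]
shift [ 7.137 -0.442  0.155] turn [0.0008 0.0004 0.0003] pos [ 476.  -288.7  106.6] rot [3.139e+00 1.000e-03 1.450e+00]
shift [ 7.137 -0.444  0.78 ] turn [ 0.0007  0.0006 -0.1219] pos [ 476.  -288.7  106.6] rot [3.139e+00 1.000e-03 1.450e+00]
```

```bash
python3 -m creep '.5 0 0 0 0 0;.9 0 0 0 0 0;.9 0 0 0 0 0;.9 0 0 0 0 0;.5 0 0 0 0 0;0 0 0 0 0 -.04;0 0 0 0 0 -.0415;0 0 0 0 0 -.0405'; python3 -c "
from h import *
a=np.radians(15);X=np.array([np.cos(a),np.sin(a)])
P=np.array([628.2,33]);h=P-140*X
go([*h,75],105)"
```

```text
clock: 5.82
eef_pos: [492.8, -140.1, 104.1]
eef_rot: [-3.14, -0.001, 1.838]
wrist_force: [1.6, -0.2, -2.3]
finger_gap: 15.3
finger_force: 60.0
shift [3.299 0.909 0.731] turn [-0.0004 -0.0003  0.0017] pos [ 492.8 -140.1  104.1] rot [-3.140e+00 -1.000e-03  1.838e+00]
```

```bash
python3 -m creep '.82 .1 .1 0 0 0;.83 .2 .1 0 0 0;.83 .3 .2 0 0 0;.82 .3 .2 0 0 0;0 0 .15 0 0 0;0 0 .1 0 0 0;0 0 0 0 0 0'
python3 - <<'E'
from h import *
snap('side','s2');snap('scene','c2')
a=cv2.imread('pics/s2.png')[150:350,220:440];b=cv2.imread('pics/c2.png')[190:350,270:430]
cv2.imwrite('pics/v2.png',np.hstack([cv2.resize(a,(400,364)),cv2.resize(b,(364,364))]))
a=np.radians(15);X=np.array([np.cos(a),np.sin(a)])
P=np.array([628.2,33]);h=P-75*X
go([*h,70],105)
P,C=cloud('c2');Z=P[...,2];R,G,B=C[...,0],C[...,1],C[...,2];v,u=np.mgrid[:480,:640];w=(u>270)&(u<430)&(v>190)&(v<350)
rect(P,w&(Z>25)&(Z<36)&(abs(R-B)<35),'foot');rect(P,w&(R>G*1.9)&(P[...,0]<540)&(Z>85),'handle')
E
```

```text
clock: 6.7
eef_pos: [493.5, -5.0, 70.6]
eef_rot: [-3.141, -0.0, 1.832]
wrist_force: [-0.2, -0.3, -1.8]
finger_gap: 15.8
finger_force: 60.0
shift [0.053 1.616 0.028] turn [ 0.      0.     -0.0002] pos [493.9  -5.1  71.1] rot [3.142 0.    1.832]
foot 125 c [497.4  -3.4] sz [46.9 25.9] ang 15.2 zmed 29.3
handle 29 c [495.9 -13.5] sz [ 2.1 11.8] ang 71.1 zmed 100.2
```

View pics/v2.png

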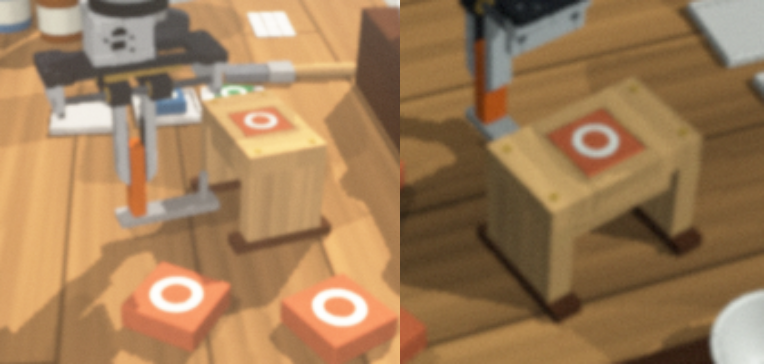

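The tool is lined up in front of the opening: rod at about (203,185) in the left crop, ahead of the mould, with the foot level. Next I'll insert it and find the contact height.

```bash
python3 -m creep '.05 .4 0 0 0 0;0 .6 0 0 0 0;0 .6 0 0 0 0;0 .02 0 0 0 0;0 0 -.1 0 0 0;0 0 0 0 0 0' ; for i in 1; do python3 -m creep '0 0 -.05 0 0 0;0 0 0 0 0 0';python3 -m creep '0 0 -.025 0 0 0;0 0 0 0 0 0';python3 -m creep '0 0 -.025 0 0 0;0 0 0 0 0 0';python3 -m creep '0 0 -.025 0 0 0;0 0 0 0 0 0'; done | egrep 'pos|wrist'
```

```text
clock: 7.55
eef_pos: [555.6, 13.8, 75.6]
eef_rot: [3.141, 0.0, 1.833]
wrist_force: [0.9, 0.0, -1.8]
finger_gap: 15.6
finger_force: 60.0
eef_pos: [555.9, 14.1, 77.3]
wrist_force: [0.4, -0.5, -1.8]
eef_pos: [555.9, 14.2, 78.1]
wrist_force: [0.5, 0.6, -2.8]
eef_pos: [555.9, 14.1, 79.0]
wrist_force: [-0.2, -0.4, -2.8]
eef_pos: [555.8, 14.3, 79.3]
wrist_force: [6.0, 1.4, -11.7]
```

```bash
{ for i in 1; do
python3 -m creep '0 0 .05 0 0 0;.1 0 0 0 0 0;0 0 -.05 0 0 0;0 0 0 0 0 0'
python3 -m creep '0 0 .05 0 0 0;.1 0 0 0 0 0;0 0 -.05 0 0 0;0 0 0 0 0 0'
python3 -m creep '0 0 .05 0 0 0;.1 0 0 0 0 0;0 0 -.05 0 0 0;0 0 0 0 0 0'
python3 -m creep '0 0 .05 0 0 0;.1 0 0 0 0 0;0 0 -.05 0 0 0;0 0 0 0 0 0'
python3 -m creep '0 0 .05 0 0 0;-.5 0 0 0 0 0;0 0 -.05 0 0 0;0 0 0 0 0 0'
python3 -m creep '0 0 .05 0 0 0;-.1 0 0 0 0 0;0 0 -.05 0 0 0;0 0 0 0 0 0'
python3 -m creep '0 0 .05 0 0 0;-.1 0 0 0 0 0;0 0 -.05 0 0 0;0 0 0 0 0 0'
python3 -m creep '0 0 .05 0 0 0;-.1 0 0 0 0 0;0 0 -.05 0 0 0;0 0 0 0 0 0'
done; } | egrep 'pos|wrist'
```

```text
eef_pos: [554.6, 18.4, 79.3]
wrist_force: [5.2, 1.9, -12.8]
eef_pos: [553.7, 22.2, 79.3]
wrist_force: [7.2, 2.8, -14.3]
eef_pos: [552.7, 26.1, 79.3]
wrist_force: [6.5, 2.3, -15.6]
eef_pos: [551.6, 30.0, 79.4]
wrist_force: [6.4, 2.9, -15.0]
eef_pos: [557.0, 9.1, 80.0]
wrist_force: [4.4, -5.4, -9.8]
eef_pos: [558.2, 6.5, 80.4]
wrist_force: [-0.6, 0.6, -2.2]
eef_pos: [559.1, 2.5, 80.3]
wrist_force: [-0.3, -0.5, -2.6]
eef_pos: [559.8, -1.5, 79.6]
wrist_force: [2.1, -0.9, -8.8]
```

```bash
{ for i in 1; do
python3 -m creep '0 0 .05 0 0 0;.15 0 0 0 0 0;0 0 -.05 0 0 0;0 0 -.05 0 0 0;0 0 -.05 0 0 0;0 0 0 0 0 0'
python3 -m creep '0 .05 0 0 0 0;0 0 0 0 0 0'
python3 -m creep '0 .025 0 0 0 0;0 0 0 0 0 0'
python3 -m creep '0 .025 0 0 0 0;0 0 0 0 0 0'
python3 -m creep '0 -.15 0 0 0 0;0 0 0 0 0 0'
python3 -m creep '0 -.025 0 0 0 0;0 0 0 0 0 0'
python3 -m creep '0 -.025 0 0 0 0;0 0 0 0 0 0'
python3 -m creep '0 .1 0 0 0 0;0 0 0 0 0 0'
done; } | egrep 'pos|wrist'
```

```text
eef_pos: [558.7, 4.4, 84.3]
wrist_force: [0.3, 0.4, -3.0]
eef_pos: [560.6, 5.0, 84.0]
wrist_force: [0.4, -1.0, -2.0]
eef_pos: [561.4, 5.3, 84.0]
wrist_force: [-0.4, -0.1, -2.6]
eef_pos: [561.7, 5.3, 84.0]
wrist_force: [-5.3, -2.5, 1.5]
eef_pos: [556.3, 3.9, 84.1]
wrist_force: [-0.4, 0.6, -1.9]
eef_pos: [555.7, 3.7, 84.1]
wrist_force: [0.4, -0.7, -2.3]
eef_pos: [554.7, 3.5, 84.1]
wrist_force: [0.5, 0.3, -1.9]
eef_pos: [558.8, 4.6, 84.0]
wrist_force: [-0.1, -0.1, -2.9]
```

```bash
{ for i in 1; do
python3 -m creep '.05 -.01 0 0 0 0;0 0 0 0 0 0'
python3 -m creep '.025 0 0 0 0 0;0 0 0 0 0 0'
python3 -m creep '-.125 0 0 0 0 0;0 0 0 0 0 0'
python3 -m creep '-.025 0 0 0 0 0;0 0 0 0 0 0'
python3 -m creep '.075 0 0 0 0 0;0 0 0 0 0 0'
done; } | egrep 'pos|wrist'
```

```text
eef_pos: [557.5, 6.5, 84.0]
wrist_force: [-0.7, -0.2, -1.8]
eef_pos: [557.3, 7.1, 84.1]
wrist_force: [-0.2, -2.4, -2.2]
eef_pos: [558.7, 2.1, 84.1]
wrist_force: [0.6, -0.8, -2.7]
eef_pos: [558.9, 1.5, 84.0]
wrist_force: [0.1, 0.1, -1.7]
eef_pos: [558.0, 4.7, 84.0]
wrist_force: [-0.8, 0.2, -2.8]
```

```bash
{ for i in 1; do
python3 -m creep '0 0 -.1 0 0 0;0 0 -.1 0 0 0;0 0 -.1 0 0 0;0 0 0 0 0 0'
python3 -m creep '0 0 -.05 0 0 0;0 0 -.05 0 0 0;0 0 0 0 0 0'
python3 -m creep '0 0 -.05 0 0 0;0 0 0 0 0 0'
python3 -m creep '0 0 -.05 0 0 0;0 0 0 0 0 0'
done; } | egrep 'pos|wrist|rot|gap'; python3 -c "
from h import *
snap('side','s3');snap('scene','c3')
for f,b in(('s3',(320,180,410,240)),('c3',(300,220,410,290))):
    P,C=cloud(f);Z=P[...,2];v,u=np.mgrid[:480,:640];w=(u>b[0])&(u<b[2])&(v>b[1])&(v<b[3])&(np.hypot(P[...,0]-628,P[...,1]-33)<24); print(np.nanmedian(Z[w]))
print(manip.read_state()['moment'])"
```

```text
eef_pos: [558.3, 4.3, 96.5]
eef_rot: [3.141, 0.0, 1.833]
wrist_force: [0.1, 0.2, -2.4]
finger_gap: 16.0
eef_pos: [558.0, 4.4, 99.6]
eef_rot: [-3.141, -0.0, 1.833]
wrist_force: [2.7, 0.3, -8.3]
finger_gap: 15.5
eef_pos: [558.0, 4.4, 101.3]
eef_rot: [-3.141, -0.0, 1.833]
wrist_force: [5.3, 0.8, -12.7]
finger_gap: 15.7
eef_pos: [558.0, 4.5, 103.3]
eef_rot: [-3.141, -0.0, 1.833]
wrist_force: [5.8, 0.9, -12.1]
finger_gap: 15.6
115.94021171994837
115.8557272409779
[-0.10547802 -0.55720762 -0.08833249]
```

```bash
{ for i in 1; do
python3 -m creep '0 0 -.05 0 0 0;0 0 -.05 0 0 0;0 0 -.05 0 0 0;0 0 0 0 0 0'
python3 -m creep '0 0 -.025 0 0 0;0 0 0 0 0 0'
python3 -m creep '0 0 -.025 0 0 0;0 0 0 0 0 0'
done; } | egrep 'pos|wrist|rot|gap'; python3 -c "
from h import *
snap('side','s4');snap('scene','c4')
for f,b in(('s4',(320,180,410,240)),('c4',(300,220,410,290))):
    P,C=cloud(f);Z=P[...,2];v,u=np.mgrid[:480,:640];w=(u>b[0])&(u<b[2])&(v>b[1])&(v<b[3])&(np.hypot(P[...,0]-628,P[...,1]-33)<24); print(np.nanmedian(Z[w]))
print(manip.read_state()['moment'])"
```

```text
eef_pos: [557.9, 4.5, 109.3]
eef_rot: [-3.141, -0.0, 1.833]
wrist_force: [5.9, 0.8, -13.4]
finger_gap: 15.9
eef_pos: [557.9, 4.4, 110.1]
eef_rot: [-3.141, -0.0, 1.833]
wrist_force: [6.6, 2.0, -12.0]
finger_gap: 15.8
eef_pos: [557.9, 4.5, 111.1]
eef_rot: [-3.141, -0.0, 1.833]
wrist_force: [7.0, 0.7, -13.1]
finger_gap: 15.5
123.77117729506341
123.60545338845156
[-0.07193808 -0.58145054 -0.09930477]
```

```bash
{ for i in 1; do
python3 -m creep '0 0 -.0125 0 0 0;0 0 0 0 0 0'
python3 -m creep '0 0 -.0125 0 0 0;0 0 0 0 0 0'
done; } | egrep 'pos|wrist|rot|gap'; python3 -c "
from h import *
print(manip.read_state()['moment'])"
```

```text
eef_pos: [557.9, 4.5, 111.2]
eef_rot: [-3.14, -0.001, 1.833]
wrist_force: [9.2, 0.6, -18.5]
finger_gap: 15.8
eef_pos: [557.9, 4.5, 111.3]
eef_rot: [-3.14, -0.001, 1.833]
wrist_force: [12.1, 0.7, -22.7]
finger_gap: 15.7
[-0.13283516 -1.52997396 -0.02807989]
```

The foot has met the underside: the force jumped at TCP 111.3 and the tile is about 12 mm proud. Now I'll withdraw the tool.

```bash
python3 -m creep '0 0 .05 0 0 0;0 0 .2 0 0 0;0 0 .2 0 0 0;0 0 .2 0 0 0;0 0 .2 0 0 0;0 0 .2 0 0 0;0 0 0 0 0 0;0 -.6 0 0 0 0;0 -.7 0 0 0 0;0 -.6 0 0 0 0;0 -.3 -.2 0 0 0;0 0 -.6 0 0 0;0 0 0 0 0 0'; python3 -c "
from h import *
go([490,-140,105],105);go([475.4,-288.3,105],83.1)"
```

```text
clock: 21.0
eef_pos: [474.5, -18.5, 105.0]
eef_rot: [3.138, 0.002, 1.833]
wrist_force: [0.1, 0.5, -2.1]
finger_gap: 15.7
finger_force: 60.0
shift [-3.033e+00 -4.140e-01  2.000e-03] turn [0.0013 0.0005 0.0001] pos [474.5 -18.5 105. ] rot [3.138e+00 2.000e-03 1.833e+00]
shift [-6.519e+00 -1.727e+00  2.000e-03] turn [0.0013 0.0002 0.1218] pos [474.5 -18.5 105. ] rot [3.138e+00 2.000e-03 1.833e+00]
```

```bash
python3 -m creep '-.4 -.1 0 0 0 0;-.9 -.24 0 0 0 0;-.9 -.24 0 0 0 0;-.9 -.24 0 0 0 0;-.9 -.24 0 0 0 0;-.9 -.24 0 0 0 0;-.9 -.24 0 0 0 0;-.72 -.19 0 0 0 0;0 0 0 0 0 .04;0 0 0 0 0 .041;0 0 0 0 0 .041;0 0 0 0 0 0'; python3 -c "
from h import *
go([475.4,-288.3,55],83.1)"
```

```text
clock: 22.5
eef_pos: [473.4, -288.9, 102.1]
eef_rot: [-3.14, -0.0, 1.45]
wrist_force: [-0.1, -0.1, -2.5]
finger_gap: 15.7
finger_force: 60.0
shift [0.02  0.05  1.178] turn [-0.0004 -0.0002 -0.0001] pos [ 473.4 -288.9  102.1] rot [-3.14 -0.    1.45]
```

```bash
{ for i in 1; do python3 -m creep '0 .05 .4 0 0 0;0 0 .4 0 0 0;0 0 .25 0 0 0;0 0 .06 0 0 0;0 0 0 0 0 0'
python3 -m creep '0 0 .025 0 0 0;0 0 0 0 0 0'
python3 -m creep '0 0 .025 0 0 0;0 0 0 0 0 0'; done; } | egrep 'pos|wrist'
```

```text
eef_pos: [476.0, -288.5, 58.7]
wrist_force: [0.4, 0.4, -1.4]
eef_pos: [476.0, -288.6, 57.9]
wrist_force: [0.1, 0.4, -2.6]
eef_pos: [475.9, -288.5, 56.6]
wrist_force: [0.1, -0.1, -2.4]
```

```bash
{ for i in 1; do python3 -m creep '0 0 .025 0 0 0;0 0 0 0 0 0'
python3 -m creep '0 0 .0125 0 0 0;0 0 0 0 0 0'; python3 -m creep '0 0 .0125 0 0 0;0 0 0 0 0 0'; done; } | egrep 'pos|wrist'
python3 -c "
from h import *
snap('side','s5');P,C=cloud('s5');Z=P[...,2];R,G,B=C[...,0],C[...,1],C[...,2];v,u=np.mgrid[:480,:640];w=(u>265)&(u<360)&(v>360)&(v<410)&(abs(R-B)<35)&(Z>9)&(Z<20)
rect(P,w,'foot');q=P[w];A=np.c_[q[:,:2]-q[:,:2].mean(0),np.ones(len(q))];print(np.linalg.lstsq(A,q[:,2],rcond=None)[0])"
```

```text
eef_pos: [475.9, -288.5, 55.6]
wrist_force: [0.5, 0.6, -2.0]
eef_pos: [475.9, -288.5, 55.1]
wrist_force: [-0.5, -0.7, -2.3]
eef_pos: [475.9, -288.5, 55.0]
wrist_force: [-3.6, 2.1, 4.5]
foot 994 c [ 510.  -291.9] sz [ 26.9 108.3] ang 82.6 zmed 13.7
[8.44206441e-03 3.01119076e-02 1.35813782e+01]
```

```bash
python3 -m creep '0 0 0 0 0 0;0 0 0 0 0 0;0 0 0 0 0 0;0 0 0 0 0 0;0 0 -.3 0 0 0;0 0 -.8 0 0 0;0 0 -.9 0 0 0;0 0 -.9 0 0 0;0 0 -.9 0 0 0;0 0 -.5 0 0 0;0 0 0 0 0 0' 0 60
python3 - <<'E'
from h import *
snap('side','s6');snap('scene','c6')
P,C=cloud('s6');Z=P[...,2];R,G,B=C[...,0],C[...,1],C[...,2];v,u=np.mgrid[:480,:640]
rect(P,(u>265)&(u<360)&(v>360)&(v<410)&(abs(R-B)<35)&(Z>9)&(Z<20),'foot')
for f in('s6','c6'):
    P,C=cloud(f);Z=P[...,2];b=(300,180,420,290);w=(u>b[0])&(u<b[2])&(v>b[1])&(v<b[3])&(Z>119)&(Z<130);rect(P,w,f+' tile')
go([627.5,32.7,190],15);go([627.5,32.7,190],83)
a=cv2.imread('pics/s6.png');b=cv2.imread('pics/c6.png')
cv2.imwrite('pics/v6.png',np.hstack([cv2.resize(a[180:450,210:450],(400,450)),cv2.resize(b[205:340,290:410],(400,450))]))
E
```

```text
clock: 25.8
eef_pos: [476.3, -288.7, 228.6]
eef_rot: [3.139, 0.002, 1.45]
wrist_force: [1.1, 0.7, 0.1]
finger_gap: 94.1
finger_force: 0.0
foot 994 c [ 510.2 -291.4] sz [ 27.4 108.1] ang 83.0 zmed 13.8
s6 tile 415 c [627.5  32.3] sz [56.  56.7] ang 12.5 zmed 123.5
c6 tile 766 c [630.4  33.9] sz [56.1 56.8] ang 14.6 zmed 123.2
shift [8.426 2.8   0.904] turn [-2.000e-04  0.000e+00  3.781e-01] pos [ 475.6 -288.3  226.1] rot [-3.141 -0.     1.45 ]
shift [8.426 2.8   0.904] turn [-0.0002 -0.0001  0.0004] pos [ 475.6 -288.3  226.1] rot [-3.141 -0.     1.45 ]
```

View pics/v6.png

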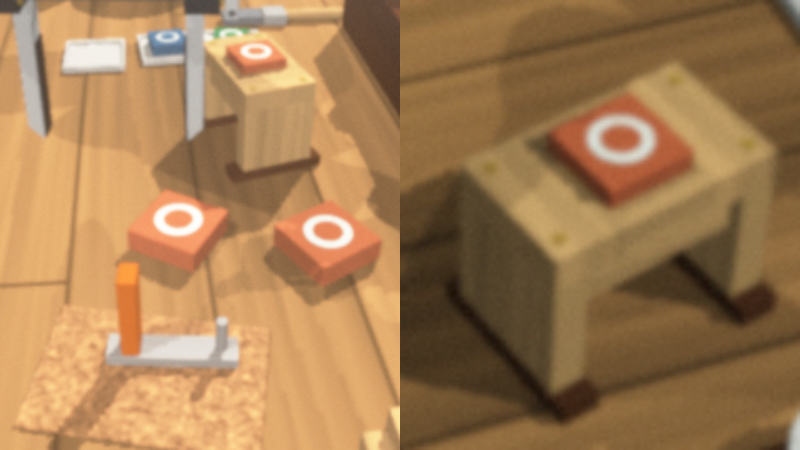

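The pictures show the tile standing proud and level on the mould (right crop, about (622,148)), and the tool upright on its mat (left crop, foot at (107–240,350)). Now I'll go above the tile.

```bash
python3 -m creep '.4 .12 0 0 0 0;.88 .3 0 0 0 0;.88 .3 0 0 0 0;.88 .3 0 0 0 0;.88 .3 0 0 0 0;.88 .3 0 0 0 0;.88 .3 0 0 0 0;.88 .3 0 0 0 0;.88 .3 0 0 0 0;.88 .3 0 0 0 0;.1 .02 0 0 0 -.041;0 0 0 0 0 -.041;0 0 0 0 0 -.0405;0 0 0 0 0 0;0 0 0 0 0 0'
python3 - <<'E'
from h import *
snap('wrist','w7');P,C=cloud('w7');Z=P[...,2];R,G,B=C[...,0],C[...,1],C[...,2];v,u=np.mgrid[:480,:640]
rect(P,(Z>119)&(Z<130)&(v<330)&(np.hypot(P[...,0]-629,P[...,1]-33)<60),'tile')
go([629,33.3,113.5],105)
E
```

```text
clock: 27.78
eef_pos: [629.2, 32.6, 226.2]
eef_rot: [-3.141, -0.0, 1.832]
wrist_force: [0.7, -0.7, 0.4]
finger_gap: 93.9
finger_force: 0.0
tile 5040 c [629.   32.9] sz [54. 54.] ang 14.8 zmed 124.5
shift [2.100e-02 1.000e-03 2.822e+00] turn [-0.0001 -0.     -0.0001] pos [629.2  32.5 226.4] rot [-3.141 -0.     1.832]
```

View pics/w7.png

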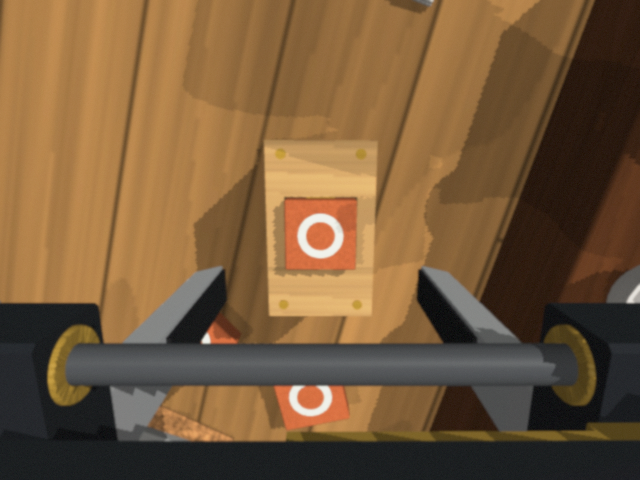

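The wrist view shows the tile square to the fingers, with its disc at (320,236). I'll descend and grip.

```bash
python3 -m creep '.02 0 .8 0 0 0;0 0 .8 0 0 0;0 0 .8 0 0 0;0 0 .3 0 0 0;0 0 .1 0 0 0;0 0 0 0 0 0'; python3 -m creep '0 0 0 0 0 0;0 0 0 0 0 0;0 0 0 0 0 0;0 0 0 0 0 0;0 0 0 0 0 0;0 0 0 0 0 0;0 0 0 0 0 0' 1 40; python3 -m creep '0 0 -.05 0 0 0;0 0 -.1 0 0 0;0 0 -.2 0 0 0;0 0 -.4 0 0 0;0 0 -.6 0 0 0;0 0 0 0 0 0'
python3 - <<'E'
from h import *
go([432,279.5,90],105);go([432,279.5,90],89)
E
```

```text
clock: 28.58
eef_pos: [629.5, 32.9, 115.6]
eef_rot: [3.14, 0.0, 1.834]
wrist_force: [0.4, -0.2, -0.2]
finger_gap: 94.1
finger_force: 0.0
clock: 29.45
eef_pos: [629.0, 32.8, 114.6]
eef_rot: [-3.141, -0.0, 1.834]
wrist_force: [-3.5, -1.0, 0.4]
finger_gap: 53.6
finger_force: 40.0
clock: 30.2
eef_pos: [630.2, 33.0, 171.7]
eef_rot: [3.137, 0.001, 1.835]
wrist_force: [-0.2, 0.3, -1.7]
finger_gap: 53.5
finger_force: 40.0
shift [ 7.245 -3.186  2.017] turn [0.0015 0.0004 0.0006] pos [630.2  33.  171.7] rot [3.137e+00 1.000e-03 1.835e+00]
shift [ 7.245 -3.186  2.017] turn [0.0016 0.0002 0.0895] pos [630.2  33.  171.7] rot [3.137e+00 1.000e-03 1.835e+00]
```

```bash
python3 -m creep '.4 -.18 0 0 0 0;.8 -.35 0 0 0 0;.85 -.37 0 0 0 0;.85 -.37 0 0 0 0;.85 -.37 0 0 0 0;.85 -.37 0 0 0 0;.85 -.37 0 0 0 0;.85 -.37 0 0 0 0;.65 -.3 0 0 0 0;.3 -.13 0 0 0 .045;0 0 0 0 0 .045;0 0 0 0 0 0;0 0 0 0 0 0'
python3 - <<'E'
from h import *
snap('wrist','w8');go([432,279.5,20],89)
E
```

```text
clock: 31.82
eef_pos: [430.2, 279.7, 168.3]
eef_rot: [-3.141, 0.0, 1.555]
wrist_force: [-0.1, -0.3, -0.3]
finger_gap: 53.2
finger_force: 40.0
shift [-2.00e-03  4.10e-02  3.71e+00] turn [-0.0001  0.0001  0.0003] pos [430.4 279.6 168.4] rot [-3.141  0.     1.554]
```

View pics/w8.png

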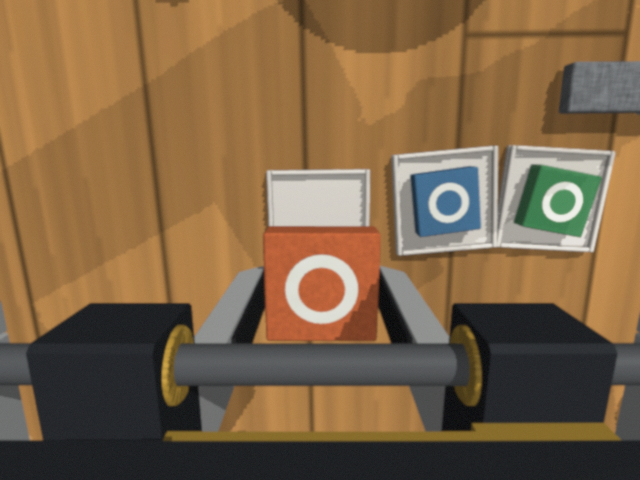

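The wrist view shows the tile held square, with the tray beneath and aligned (far corners at (267,171) and (370,170)). The blue and green tiles are undisturbed.

```bash
python3 -c "
from h import *
print(at('w8',267,171,10),at('w8',370,170,10))"; python3 -m creep '0 .03 .7 0 0 0;0 0 .8 0 0 0;0 0 .8 0 0 0;0 0 .7 0 0 0;0 0 .3 0 0 0;0 0 .1 0 0 0;0 0 0 0 0 0'
```

```text
[384.9192663  325.08789774  10.        ] [474.13575618 324.59482895  10.        ]
clock: 32.75
eef_pos: [432.3, 279.8, 33.3]
eef_rot: [3.141, -0.0, 1.552]
wrist_force: [-0.9, -0.6, -1.0]
finger_gap: 53.7
finger_force: 40.0
```

```bash
{ for i in 1; do python3 -m creep '0 -.05 .2 0 0 0;0 0 .15 0 0 0;0 0 .08 0 0 0;0 0 0 0 0 0;0 0 0 0 0 0'
python3 -m creep '0 0 .02 0 0 0;0 0 0 0 0 0'
python3 -m creep '0 0 .02 0 0 0;0 0 0 0 0 0'; done; } | egrep 'pos|wrist'
```

```text
eef_pos: [430.0, 279.8, 15.6]
wrist_force: [-0.2, 0.4, -0.9]
eef_pos: [429.9, 279.7, 14.7]
wrist_force: [0.4, 0.7, -1.2]
eef_pos: [429.9, 279.7, 13.8]
wrist_force: [-0.2, -0.8, -0.7]
```

```bash
{ for i in 1; do python3 -m creep '0 0 .0125 0 0 0;0 0 0 0 0 0'
python3 -m creep '0 0 .0125 0 0 0;0 0 0 0 0 0'; python3 -m creep '0 0 .0125 0 0 0;0 0 0 0 0 0'; done; } | egrep 'pos|wrist'
```

```text
eef_pos: [429.9, 279.7, 13.3]
wrist_force: [-0.6, 0.0, -0.5]
eef_pos: [430.0, 279.7, 12.9]
wrist_force: [-0.7, -0.0, 2.0]
eef_pos: [429.9, 279.7, 12.9]
wrist_force: [-2.6, -2.7, 8.3]
```

Contact with the tray floor. I'll release and retreat.

```bash
python3 -m creep '0 0 -.0125 0 0 0;0 0 0 0 0 0;0 0 0 0 0 0;0 0 0 0 0 0;0 0 -.1 0 0 0;0 0 -.4 0 0 0;0 0 -.8 0 0 0;0 0 -.9 0 0 0;0 0 -.9 0 0 0;0 0 -.9 0 0 0;0 0 -.3 0 0 0;0 0 0 0 0 0;0 0 0 0 0 0' 0
python3 - <<'E'
from h import *
snap('wrist','w9');snap('side','s9')
for f in('w9',):
    P,C=cloud(f);Z=P[...,2];w=(Z>17)&(Z<30)&(np.hypot(P[...,0]-430,P[...,1]-280)<45);rect(P,w,f)
a=cv2.imread('pics/w9.png');b=cv2.imread('pics/s9.png')
cv2.imwrite('pics/v9.png',np.hstack([cv2.resize(a,(400,300)),cv2.resize(b,(400,300))]))
E
```

```text
clock: 36.25
eef_pos: [429.4, 279.4, 183.5]
eef_rot: [-3.14, 0.001, 1.552]
wrist_force: [-0.0, -0.4, 0.3]
finger_gap: 94.0
finger_force: 0.0
w9 3544 c [431.3 279.9] sz [54.  53.8] ang 88.6 zmed 22.7
```

View pics/v9.png

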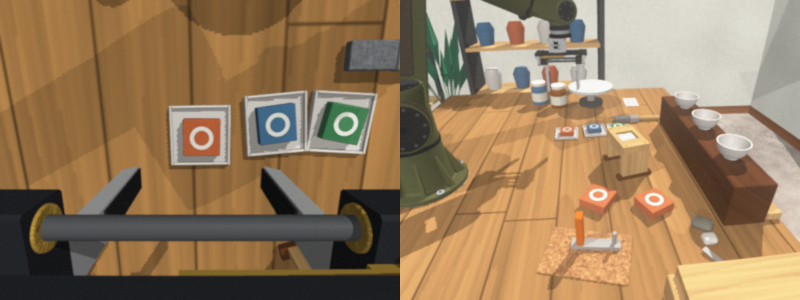

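The tile lies flat and face up in the tray, at about (201,137) in the left half. The tool stands on its mat and the finished tiles are untouched.

```bash
python3 -c "
from cell import manip
print(manip.sign_off())"
```

```text
the job is handed in; nothing more can be done
None
```

The job is handed in at about 36 s on the clock: the tile was pushed about 12 mm proud, the tool was stood back on its mat, and the tile now lies flat and face up in the empty setter tray, with both finished tiles left alone.

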